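# Crank the reading stage to the red mark

## Robot

A 6-joint arm with a two-finger parallel gripper is mounted at the origin on a cart in front of the work surface, level with it; the furniture and walls round the work are solid. World frame = base frame: x ahead of the robot, y to its left, z up, the work surface at z = 0. Lengths are in mm, angles in rad, forces in N, time in s.
With the tool pointing down it reaches from about 275 to 825 mm from the base axis. Payload 5.2 kg.
Tool frame: the origin (TCP) lies at the very end of the fingers, on their centre line; the grasp point (between the pads) lies 19 mm behind it; z points along the fingers, y is the direction in which the jaws open and shut (so a half turn about z gives the same grasp; the last joint's range is limited). The gripper opens to 93 mm and grips with 3 to 60 N. Pads are 15 mm wide; open, the fingers measure 128 mm over their backs; the gripper's body (75 mm by 188 mm) begins 65 mm behind the grasp point.
Start: joints at [-1.508, 0.259, 1.535, -0, 1.348, -0.203], TCP at [144.496, -530.684, 218.653] pointing down, gripper open.
Joint ranges: [-3.14, 3.14], [-0.91, 2.08], [0.19, 2.58], [-1.22, 4.36], [0.22, 2.71], [-3.12, 3.12]. Speed limits (rad/s): [2.57, 2.57, 3.14, 3.14, 3.14, 3.14].

## Interface

Orientations are given as [roll, pitch, yaw] about the fixed x, y, z axes, in that order (R = Rz(yaw) Ry(pitch) Rx(roll)).
In Python, from bench import robot gives the robot as it stands. The module is installed in compiled form; this text tells all that it offers. Calls block until the motion is done:
- robot.move_ptp(position, orientation): joint-space move of the TCP to a pose.
- robot.move_linear(position, ori=None, speed=150, f_stop=None): straight line of the TCP; ori=None keeps the orientation; speed is the mean speed in mm/s. With f_stop (N) it stops when the force on the tool has changed by that much, and returns True; else False.
- robot.move_j(angles): joint-space move.
- robot.move_gripper(opening): opening from 0.0 (shut) to 1.0 (fully open); the grip force is fixed at half the most; returns when the fingers have stopped.
- robot.sleep(seconds).
- robot.inverse_kinematics(position, orientation): joint angles nearest the present ones, or None.
- robot.get_image(name): name is "scene" or "top" or "wrist"; returns a dict with "img" (400x640x3 uint8, blue, green, red), "fovy" (degrees; the focal length in pixels is half the picture's height over the tangent of half this angle, whatever the lens; pixels are square), "cx", "cy" (the principal point, pixels), "eye" and "orientation" of the camera in the world. Camera axes: x right, y down, z forward; pixel columns grow to the right and rows downward; lengths in mm; the calibration is good to about 2 mm. The wrist camera is an equidistant fisheye: a pixel r from the principal point sees the ray r / f radians off the axis. A picture is of the moment at which its call begins. There is no depth.
A pose or a line that the arm cannot do raises robot.MotionError and nothing moves.
- robot.hand_in(): hands the job in, once; it reports no verdict.
Readings, each from a call of its own:
- robot.current_t(): time.
- robot.current_qpos(): joint angles.
- robot.current_joint_vel(): joint speeds.
- robot.current_joint_efforts(): joint torques, N m.
- robot.current_tcp_pos(): TCP position.
- robot.current_eef_rot(): TCP orientation.
- robot.current_contact_force(): force on the tool from outside, world axes, zero at the start.
- robot.current_ft_torque(): the same for the moment, N m.
- robot.current_gripper_width(): opening from 0.0 (shut) to 1.0 (fully open).
Only numpy, scipy, OpenCV 4.12 (cv2) and the standard library are available. Lean on these libraries where they do the work, as an engineer would, in place of code of your own. Each camera call takes 0.05 s, during which the arm holds its last target. There are 200 camera calls.

## Task

The test card on the little reading stage has to go to its next reading position. Turn the black handwheel by its red crank knob until the carriage's blue pointer stands opposite the tip of the red clip on the white scale, then let go of the knob. Drive the carriage only with the handwheel, never by pushing it, and leave the bottles and the tube round about standing and lying where they are.

Things in the scene. Friction and masses are not known exactly. Their poses are not given: they have to be found in the camera images.
- stage: Screw stage fixed to the worktop: grey base 96 x 295 x 12 mm, white gear housing 76 x 76 mm, 68 mm high, under the handwheel, rods and screw for the carriage, end block 46 mm high. Origin: on the worktop, on the wheel's vertical axis. +y runs along the rods from wheel to end block; the -x side, on the left seen from the robot, has the white scale bar (26 mm wide, top at 24 mm, ticks every 5 mm).
- knob_mid (a point): On the axis of the red crank knob, 130 mm above the worktop. Round upright knob, 23 mm thick from 112 to 146 mm above the worktop, narrower at its foot (100 mm) and top (152 mm). It stands on the black wheel's rim, 47 mm from the wheel's axis, and spins freely, so a hand of fixed orientation can lead it round. Rim: 108 mm across, top at 95 mm; hub top at 100 mm.
- handwheel (a joint): Handwheel angle in rad, growing clockwise as seen from above (0 to 23.5, stops). Clockwise drives the carriage away from the wheel, 24 mm a turn (3.82 mm a rad); counter-clockwise brings it back. It takes about 3 N at the knob and stays where it is left. Right of the stage stands a white dispenser, 415 mm high, its column at x 0.53 to 0.69, y -0.04 to 0.14: pass on the robot's side of it.
- pointer_tip (a point): Tip of the blue pointer (3.5 mm wide) that sticks out of the carriage over the scale bar, 27.5 mm above the worktop. The aluminium carriage (78 x 74 mm, top at 46 mm) carries a clipped-on white test card and moves along the stage's y axis, only when the wheel turns.
- mark_tip (a point): Tip of the red clip (16 mm wide, with a 3.5 mm wide point) fixed on the scale bar, 27.5 mm above the worktop; axes as the stage's. With the pointer right, the two tips face each other along the stage's x axis, 2 mm apart. At the start the clip is always farther from the wheel than the pointer.
- dropper_a: White dropper bottle with blue cap, 27 mm across, 66 mm high, standing loose left in front of the stage; origin at its underside.
- dropper_b: White dropper bottle with red cap, 27 mm across, 66 mm high, standing loose left in front of the stage; origin at its underside.
- wash_bottle: White bottle with green cap, 54 mm across, 118 mm high, standing loose left in front of the stage; origin at its underside.
- tube_lying_0: Blood tube with an ochre cap, 100 mm long, 16 mm thick, lying loose to the right of the handwheel; origin at its underside.

How it is judged (in metres and radians):
At the end, for the whole second after the job is handed in: The blue pointer's tip is within 3 mm of the red clip's tip, measured along the scale, and the handwheel is at rest (y of pointer_tip in the frame of mark_tip between -0.003 and 0.003 m and velocity of joint handwheel between -0.05 and 0.05 rad/s); the robot touches nothing.
It fails at once if the robot pushes the carriage (more than 3 N) (contact force between any of the arm, the fingers and carriage above 3 N).
It fails at once if a bottle or the tube is moved more than 20 mm or knocked over (distance of any of dropper_a, dropper_b, wash_bottle, tube_lying_0 from where it was at the start of the episode above 0.02 m or angle between any of dropper_a, dropper_b, wash_bottle's own z axis and vertical above 0.5 rad).
It also fails if it takes over 58 s, if anything falls off the work surface, if the arm or the gripper's body presses on something with over 40 N, if the wrist force passes 120 N, or if a joint passes its speed limit or range.

## Working session

There is one attempt and no reset: what is moved stays moved. The work goes in short steps, each a Python script; the robot and the scene stay as the last script left them, time stands still between calls to the robot, and variables do not carry over. Pictures are saved under pics/ and viewed, about 8 in all and at most 12, crops included, and the job is handed in when it is done.

```bash
mkdir -p pics; ls; python3 - <<'E'
from bench import robot
import cv2
for n in("scene","top"):
    d=robot.get_image(n); cv2.imwrite(f"pics/{n}0.png",d["img"]); print(n,{k:v for k,v in d.items() if k!="img"})
a=cv2.imread("pics/scene0.png");b=cv2.imread("pics/top0.png")
print(robot.current_t(),robot.current_eef_rot())
E
```

```text
pics
scene {'fovy': 55.665402950629414, 'cx': 319.7152958568293, 'cy': 200.8478275485536, 'eye': array([ -9.87830198, -32.08803728, 752.46416571]), 'orientation': array([-2.45636303, -0.00654729, -1.09633518])}
top {'fovy': 54.56968840057753, 'cx': 322.9348872713137, 'cy': 198.98051825840088, 'eye': array([ 299.75474072,  196.31838282, 1091.78257067]), 'orientation': array([-2.99809474,  0.02196634, -1.56222166])}
0.1 [-3.14003167e+00 -3.25562081e-04  2.65784755e-01]
```

View pics/scene0.png

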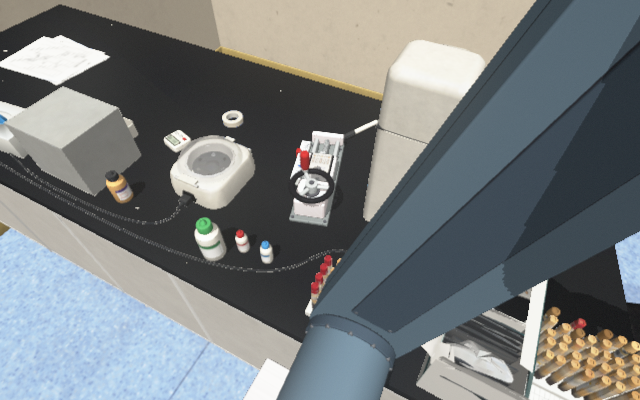

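View pics/top0.png

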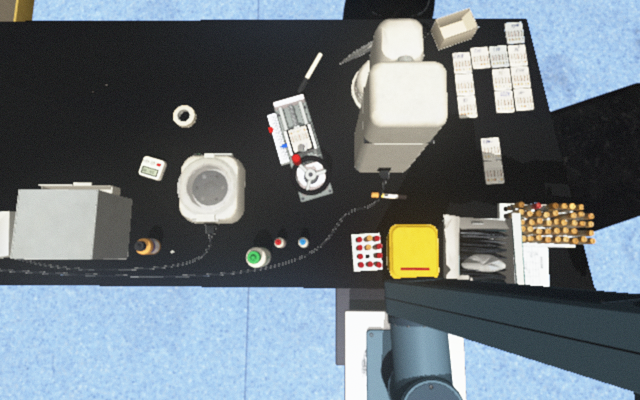

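The top view shows the stage at about (300,150) with the wheel centre near (311,175), knob near (296,159), blue pointer near (281,147) and red clip near (270,130). Next I measure these with masks.

```bash
cat >h.py <<'E'
import numpy as np, cv2
from scipy.spatial.transform import Rotation as R
from bench import robot
def rays(d,px,fish=False):
    f=200/np.tan(np.radians(d["fovy"])/2); u=(np.atleast_2d(px)-[d["cx"],d["cy"]])/f
    if fish:
        r=np.linalg.norm(u,axis=1,keepdims=True)+1e-9; v=np.hstack([u/r*np.sin(r),np.cos(r)])
    else: v=np.hstack([u,np.ones((len(u),1))])
    return R.from_euler("xyz",d["orientation"]).apply(v)
def plane(d,px,z,fish=False):
    v=rays(d,px,fish); return (d["eye"]+v*((z-d["eye"][2])/v[:,2])[:,None])
def pix(d,p,fish=False):
    q=R.from_euler("xyz",d["orientation"]).inv().apply(np.atleast_2d(p)-d["eye"]); f=200/np.tan(np.radians(d["fovy"])/2)
    if fish:
        rr=np.linalg.norm(q[:,:2],axis=1,keepdims=True); return q[:,:2]/rr*np.arctan2(rr,q[:,2:])*f+[d["cx"],d["cy"]]
    return q[:,:2]/q[:,2:]*f+[d["cx"],d["cy"]]
def blobs(img,col,box=None,amin=3):
    h=cv2.cvtColor(img,cv2.COLOR_BGR2HSV); H,S,V=cv2.split(h)
    m={"red":((H<9)|(H>171))&(S>130)&(V>70),"blue":(H>100)&(H<128)&(S>130)&(V>70)}[col].astype(np.uint8)
    if box: k=np.zeros_like(m); x0,y0,x1,y1=box; k[y0:y1,x0:x1]=1; m&=k
    n,l,s,c=cv2.connectedComponentsWithStats(m)
    return [(c[i].round(1).tolist(),s[i].tolist()) for i in range(1,n) if s[i][4]>=amin]
E
python3 - <<'E'
from h import *
d=robot.get_image("top"); im=d["img"]
for c,z in(("red",30),("blue",28)):
    for p,s in blobs(im,c,(220,80,360,260)): print(c,p,s,[plane(d,p,z)[0][:2].round(1) for z in (28,135,66)])
cv2.imwrite("pics/topc.png",cv2.resize(im[80:220,240:420],None,fx=4,fy=4,interpolation=cv2.INTER_CUBIC))
d=robot.get_image("scene")
for c in("red","blue"):
    for p,s in blobs(d["img"],c,(220,100,360,270)): print("scene",c,p,s,[plane(d,p,z)[0][:2].round(1) for z in (28,135,66)])
E
```

```text
red [269.8, 129.6] [268, 127, 5, 7, 24] [array([652.6, 374.5]), array([617.1, 356.5]), array([640. , 368.1])]
red [296.1, 158.9] [292, 154, 9, 11, 77] [array([567. , 297.7]), array([540.2, 287.5]), array([557.5, 294. ])]
red [358.2, 239.2] [357, 237, 3, 5, 12] [array([343. , 123.9]), array([338.7, 131.2]), array([341.5, 126.5])]
red [277.6, 241.6] [275, 239, 6, 6, 25] [array([334.8, 344.1]), array([331.3, 329.2]), array([333.5, 338.8])]
red [358.2, 247.5] [357, 246, 3, 4, 10] [array([320.6, 124. ]), array([318.5, 131.3]), array([319.8, 126.6])]
red [358.6, 256.0] [358, 254, 2, 5, 8] [array([297.7, 123. ]), array([297.9, 130.4]), array([297.8, 125.6])]
blue [284.2, 145.2] [282, 144, 5, 3, 13] [array([606.8, 332.2]), array([575.9, 318.5]), array([595.8, 327.3])]
blue [302.2, 241.2] [300, 239, 5, 5, 20] [array([336.4, 276.7]), array([332.7, 268.6]), array([335.1, 273.8])]
scene red [303.4, 158.4] [296, 148, 13, 22, 167] [array([631.1, 341.6]), array([536.4, 286.4]), array([597.5, 322. ])]
scene red [239.7, 233.2] [236, 230, 8, 8, 49] [array([348.2, 353.8]), array([295.3, 296.8]), array([329.4, 333.6])]
scene red [325.6, 262.5] [320, 255, 11, 15, 105] [array([370.5, 143.5]), array([314.3, 117.6]), array([350.6, 134.3])]
scene blue [264.8, 244.2] [261, 241, 8, 8, 50] [array([349.5, 286.4]), array([296.4, 239.4]), array([330.6, 269.7])]
```

View pics/topc.png

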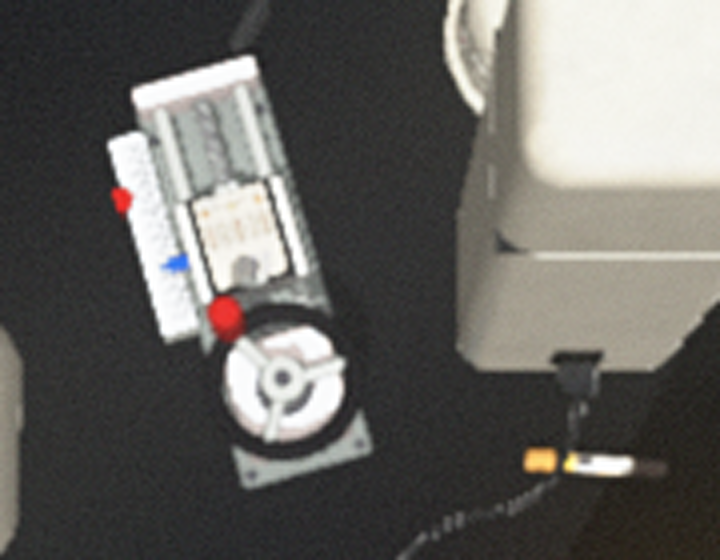

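```bash
python3 - <<'E'
from h import *
d=robot.get_image("top")
C=lambda x,y,z: plane(d,[x/4+240-.4,y/4+80-.4],z)[0]
P={"hub":C(284,378,100),"knob":C(227,316,146),"baseFL":C(246,487,12),"baseFR":C(372,450,12),"scT":C(108,143,24),"scB":C(165,340,24),"pt":C(163,265,27.5),"clip":C(131,201,27.5),"endL":C(133,90,46),"endR":C(254,57,46),"tubeL":C(525,460,8),"tubeR":C(665,468,8)}
for k,v in P.items(): print(k,v.round(1))
a=lambda u,v:np.degrees(np.arctan2(*(P[v]-P[u])[1::-1]))
print("base x",a("baseFL","baseFR"),np.linalg.norm(P["baseFL"]-P["baseFR"]),"scale y",a("scB","scT"),"end",a("endL","endR"),"knob r",np.linalg.norm((P["knob"]-P["hub"])[:2]))
y=P["scT"]-P["scB"];y/=np.linalg.norm(y); print("gap along y",(P["clip"]-P["pt"])@y)
for p in([95,-340,300],[330,130,300],[*P["knob"][:2],260]):
  for yaw in(np.pi/2,-np.pi/2,.27):
    q=robot.inverse_kinematics(p,[np.pi,0,yaw]); print(p,yaw,None if q is None else np.round(q,2))
E
```

```text
hub [508.4 252.1 100. ]
knob [538.2 285.8 146. ]
baseFL [448.5 282.8  12. ]
baseFR [475.4 194.3  12. ]
scT [696.5 385.6  24. ]
scB [551.4 340.9  24. ]
pt [605.  343.2  27.5]
clip [652.1 367.2  27.5]
endL [727.6 365.1  46. ]
endR [752.1 279.5  46. ]
tubeL [469.4  86.3   8. ]
tubeR [464.2 -11.8   8. ]
base x -73.14285837296073 92.4995435163769 scale y 17.114682317518486 end -74.00001549531416 knob r 44.978986567833495
gap along y 52.040575665819304
[95, -340, 300] 1.5707963267948966 [-1.62 -0.16  1.79  0.    1.52 -1.62]
[95, -340, 300] -1.5707963267948966 [-1.62 -0.16  1.79 -0.    1.52  1.52]
[95, -340, 300] 0.27 [-1.62 -0.16  1.79  0.    1.52 -0.32]
[330, 130, 300] 1.5707963267948966 [ 0.06 -0.16  1.78 -0.    1.52  0.06]
[330, 130, 300] -1.5707963267948966 [ 0.06 -0.16  1.78  0.    1.52 -3.08]
[330, 130, 300] 0.27 [ 0.06 -0.16  1.78 -0.    1.52  1.36]
[np.float64(538.1688467757549), np.float64(285.7997645532312), 260] 1.5707963267948966 [ 0.31  0.34  1.32 -0.    1.48  0.31]
[np.float64(538.1688467757549), np.float64(285.7997645532312), 260] -1.5707963267948966 [ 0.31  0.34  1.32  0.    1.48 -2.84]
[np.float64(538.1688467757549), np.float64(285.7997645532312), 260] 0.27 [ 0.31  0.34  1.32 -0.    1.48  1.61]
```

```bash
python3 - <<'E'
from h import *
pi=np.pi
robot.move_linear([95,-340,320],speed=250)
robot.move_ptp([330,130,320],[pi,0,pi/2])
robot.move_linear([470,250,290],speed=250)
print(robot.current_t(),robot.current_tcp_pos(),robot.current_qpos(),robot.current_contact_force())
w=robot.get_image("wrist");t=robot.get_image("top")
print({k:v for k,v in w.items() if k!="img"})
cv2.imwrite("pics/w1.png",w["img"]);cv2.imwrite("pics/t1.png",t["img"])
for c in("red","blue"): print(c,blobs(w["img"],c,amin=15))
print("pred hub,knob",pix(w,[[508,252,100],[538,286,146],[605,343,27.5],[652,367,27.5]],True))
E
```

```text
4.0833 [469.54115893 249.27106017 289.97299486] [ 2.78287379e-01  1.87525021e-01  1.45341434e+00 -2.90722899e-04
  1.50148980e+00  2.78959112e-01] [ 0.94055884 -0.99788866 -0.06238874]
{'fovy': 65.70646984690485, 'cx': 319.1580837199791, 'cy': 203.17180067057893, 'eye': array([469.52263437, 332.26032906, 455.97018376]), 'orientation': array([ 2.83903917e+00,  1.80231979e-03, -1.32162768e-03])}
red [([446.6, 87.3], [438, 83, 16, 11, 94]), ([215.3, 108.0], [209, 103, 14, 11, 127]), ([385.6, 153.2], [373, 141, 26, 25, 471]), ([186.3, 270.0], [177, 262, 24, 25, 208]), ([232.4, 297.3], [227, 290, 12, 15, 90])]
blue [([416.3, 112.7], [413, 104, 8, 16, 80]), ([222.1, 154.6], [217, 151, 9, 11, 33]), ([218.5, 157.1], [216, 155, 6, 6, 23])]
pred hub,knob [[352.36538485 178.21668931]
 [386.65854499 156.03797029]
 [416.20981912 104.8511994 ]
 [446.98987181  90.8603228 ]]
```

View pics/w1.png

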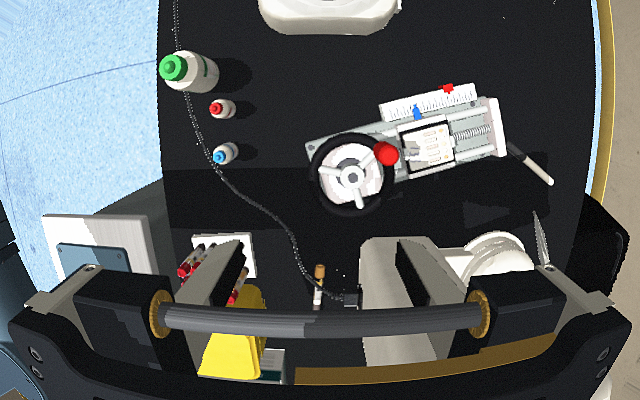

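View pics/t1.png

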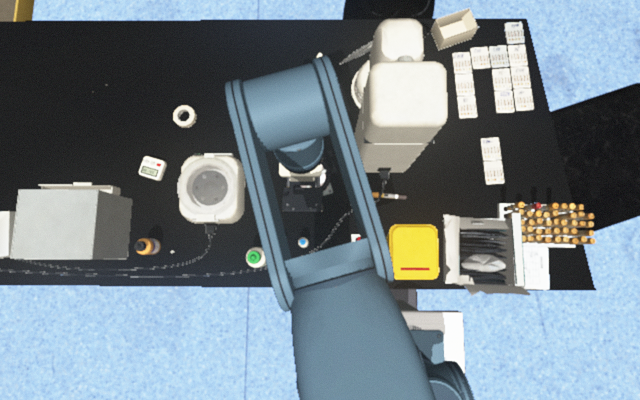

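Wrist view: hub (352,177), knob (386,153), pointer (416,112) and clip (447,89) are all clear. The top view shows a wide forearm fork that could come near the dispenser, so I check the wrist geometry from IK before going down.

```bash
python3 - <<'E'
from h import *
from scipy.optimize import least_squares
pi=np.pi; D=[]
for x in(400,470,540):
  for y in(200,290):
    for z in(112,260):
      for tl in(-.2,0,.2):
        o=(R.from_euler("xyz",[0,tl,0])*R.from_euler("xyz",[pi,0,pi/2])).as_euler("xyz")
        q=robot.inverse_kinematics([x,y,z],o)
        if q is not None: D.append((x,y,z,tl,*q))
D=np.array(D); Z=R.from_euler
def wrist(p,q):
    a,l2,l3,z0,off=p
    r=a+l2*np.sin(q[1])+l3*np.sin(q[1]+q[2]); c,s=np.cos(q[0]),np.sin(q[0])
    return np.array([r*c-off*s,r*s+off*c,z0+l2*np.cos(q[1])+l3*np.cos(q[1]+q[2])])
def res(p):
    e=[]
    for r in D:
        ax=np.array([-np.sin(r[3]),0,-np.cos(r[3])]) 
        e+=list(wrist(p[:5],r[4:])+p[5]*ax-r[:3])
    return e
s=least_squares(res,[0,400,400,300,110,250]); print(len(D),s.x.round(1),np.abs(s.fun).max())
d=robot.get_image("top"); q=robot.current_qpos(); wp=wrist(s.x[:5],q); print("wrist",wp)
h=np.array([np.cos(q[0]),np.sin(q[0]),0]);l=np.array([-h[1],h[0],0])
for k in(-110,-90,-70,0,70,90,110): print(k,pix(d,wp+k*l).round(0),pix(d,wp+k*l+60*h).round(0))
E
```

```text
36 [ -8.7 505.7 424.  166.3 110.7 340.7] 15.499854997060538
wrist [457.78685161 245.83340234 634.18949578]
-110 [[378. 101.]] [[364.  57.]]
-90 [[362. 106.]] [[349.  62.]]
-70 [[347. 110.]] [[334.  66.]]
0 [[292. 125.]] [[280.  80.]]
70 [[237. 140.]] [[226.  95.]]
90 [[221. 144.]] [[210.  99.]]
110 [[205. 148.]] [[194. 103.]]
```

```bash
cat >>h.py <<'E'
PSI=np.radians(16.6); SY=np.array([np.cos(PSI),np.sin(PSI)]); SX=np.array([SY[1],-SY[0]])
LEAN=(R.from_euler("x",-.2)*R.from_euler("xyz",[np.pi,0,np.pi/2])).as_euler("xyz")
def gap(d,box,fish=True):
    """pointer tip and clip tip in the world: mean of the outermost pixels along stage x"""
    out=[]
    for col,s in(("blue",-1),("red",1)):
        x0,y0,x1,y1=box[col]; k=4
        im=cv2.resize(d["img"][y0:y1,x0:x1],None,fx=k,fy=k,interpolation=cv2.INTER_CUBIC)
        H,S,V=cv2.split(cv2.cvtColor(im,cv2.COLOR_BGR2HSV))
        m=(S>120)&(V>70)&(((H>95)&(H<130)) if col=="blue" else ((H<9)|(H>171)))
        m=(cv2.connectedComponentsWithStats(m.astype(np.uint8)))
        l=1+np.argmax(m[2][1:,4]); yy,xx=np.nonzero(m[1]==l)
        p=plane(d,np.c_[x0+(xx+.5)/k-.5,y0+(yy+.5)/k-.5],27.5,fish)[:,:2]; u=s*p@SX
        out.append(p[u>u.max()-3].mean(0)); print(col,out[-1].round(1),"extent sx,sy",np.ptp(p@SX).round(1),np.ptp(p@SY).round(1))
    return out
E
python3 - <<'E'
from h import *
w=robot.get_image("wrist")
b,r=gap(w,{"blue":(405,98,430,128),"red":(432,78,460,100)})
print("gap y",(r-b)@SY,"x",(r-b)@SX)
hub=plane(w,[352,177],100,True)[0]; print("hub",hub,"knob",[plane(w,[385.6,153.2],z,True)[0].round(1) for z in(130,140,146)])
# hub by wheel ring: dark pixels
cv2.imwrite("pics/wc.png",cv2.resize(w["img"][75:225,300:480],None,fx=4,fy=4,interpolation=cv2.INTER_CUBIC))
# check rim prediction
for h in([508.4,252.1],hub[:2]):
    print("rim",[pix(w,[h[0]+54*np.cos(a),h[1]+54*np.sin(a),90],True)[0].round(0).tolist() for a in np.arange(4)*np.pi/2])
for a in np.arange(0,6.3,.5):
    q=robot.inverse_kinematics([508+47*np.cos(a),252+47*np.sin(a),116],LEAN); print(None if q is None else np.round(q,2))
E
```

```text
blue [602.2 342.6] extent sx,sy 22.3 10.8
red [654.9 364.6] extent sx,sy 15.9 24.8
gap y 56.84469635685698 x -6.041815724112682
hub [507.88724248 253.37889869 100.        ] knob [array([540.7, 286.6, 130. ]), array([538.5, 288. , 140. ]), array([537.2, 288.9, 146. ])]
rim [[395.0, 177.0], [352.0, 132.0], [307.0, 176.0], [350.0, 218.0]]
rim [[394.0, 176.0], [352.0, 131.0], [307.0, 175.0], [350.0, 217.0]]
[ 0.36  0.51  1.44 -0.2   1.27  0.42]
[ 0.39  0.52  1.42 -0.19  1.28  0.46]
[ 0.43  0.51  1.43 -0.19  1.28  0.49]
[ 0.45  0.49  1.47 -0.19  1.27  0.52]
[ 0.46  0.46  1.53 -0.19  1.25  0.53]
[ 0.45  0.42  1.59 -0.19  1.23  0.53]
[ 0.43  0.39  1.64 -0.19  1.21  0.5 ]
[ 0.39  0.37  1.67 -0.2   1.19  0.47]
[ 0.35  0.37  1.67 -0.2   1.18  0.43]
[ 0.32  0.39  1.63 -0.21  1.19  0.4 ]
[ 0.3   0.42  1.58 -0.2   1.21  0.38]
[ 0.31  0.46  1.52 -0.2   1.23  0.39]
[ 0.34  0.49  1.46 -0.2   1.26  0.41]
```

View pics/wc.png

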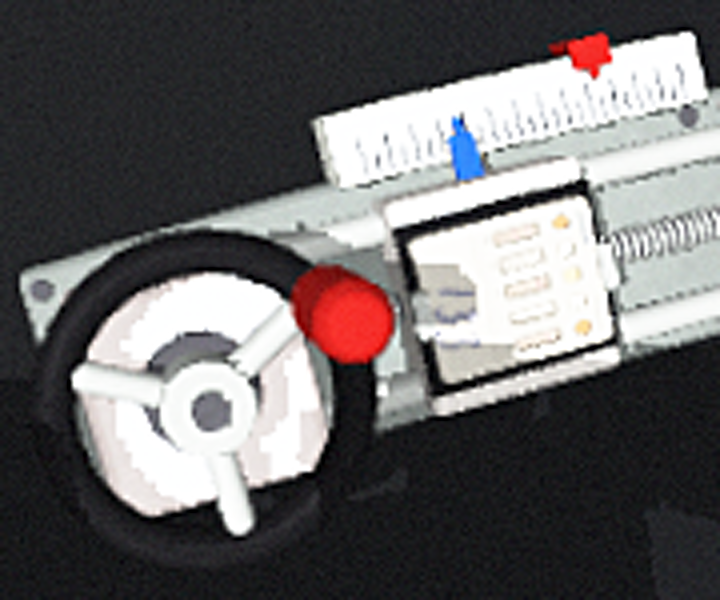

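```bash
cat >>h.py <<'E'
HUB=np.array([508.1,252.7])
def kp(a,r=47,z=133): # TCP for a grasp point at knob angle a (world)
    return np.array([HUB[0]+r*np.cos(a),HUB[1]+r*np.sin(a)-19*np.sin(.2),z-19*np.cos(.2)])
E
python3 - <<'E'
from h import *
a=np.radians(48.4); p=kp(a)
robot.move_gripper(.55)
robot.move_ptp(p+[0,0,80],LEAN)
w=robot.get_image("wrist"); cv2.imwrite("pics/w2.png",w["img"])
print(blobs(w["img"],"red",amin=60),pix(w,[*(HUB+47*np.array([np.cos(a),np.sin(a)])),140],True))
print("stop",robot.move_linear(p,speed=80,f_stop=8),robot.current_tcp_pos(),p,robot.current_contact_force())
robot.move_gripper(0)
print(robot.current_gripper_width()*93,robot.current_contact_force(),robot.current_ft_torque(),robot.current_t())
A=[]
for i in range(1,7):
    robot.move_linear(kp(a-i*.2),speed=60); f=robot.current_contact_force(); t=robot.current_tcp_pos()
    an=a-i*.2; print(round(an,2),"rad/tan(cw)",(f[:2]@[np.cos(an),np.sin(an)]).round(1),(f[:2]@[np.sin(an),-np.cos(an)]).round(1),f.round(1),(t-kp(an)).round(1))
print(robot.current_t())
w=robot.get_image("wrist"); cv2.imwrite("pics/w3.png",w["img"])
E
```

```text
[([429.8, 78.4], [419, 72, 20, 16, 212]), ([125.8, 123.7], [118, 116, 16, 17, 208]), ([321.9, 198.6], [306, 174, 32, 49, 1233]), ([125.6, 292.3], [120, 288, 12, 9, 63])] [[320.59733589 203.86813164]]
stop False [539.73346994 284.27804192 114.98504516] [539.30453199 284.07179297 114.37873502] [ 0.2089804  -0.4687154  -0.68310612]
22.539109361110086 [2.4109921  0.21758017 0.13281558] [ 0.16608181 -0.47407011  0.07903021] 7.4667
0.64 rad/tan(cw) 3.0 -0.1 [2.3 1.9 1.4] [ 0.8 -0.1  0.3]
0.44 rad/tan(cw) 4.0 2.2 [ 4.5 -0.3  0.8] [ 0.8 -0.4  0.3]
0.24 rad/tan(cw) 6.2 0.1 [6.  1.4 0.1] [ 0.7 -0.3  0.2]
0.04 rad/tan(cw) 5.3 0.4 [ 5.3 -0.2 -0.3] [ 0.6 -0.4  0.3]
-0.16 rad/tan(cw) 5.3 0.7 [ 5.1 -1.6  1.7] [ 0.5 -0.6  0.2]
-0.36 rad/tan(cw) 5.3 0.1 [ 4.9 -2.   1.2] [ 0.2 -0.9  0.3]
9.3167
```

View pics/w3.png

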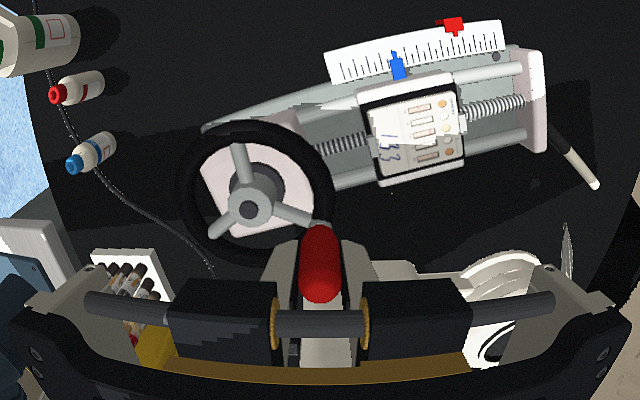

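Knob held (gripper at 22.5 mm) with forces under 7 N, and the pointer is moving along the scale. I carry on clockwise to about 50 mm of travel with a force guard, then look.

```bash
python3 - <<'E'
from h import *
a=np.radians(48.4)
for i in range(7,66):
    an=a-i*.2; robot.move_linear(kp(an),speed=60); f=robot.current_contact_force()
    if i%6==0: print(round(i*.2,1),f.round(1),round(robot.current_gripper_width()*93,1))
    if np.linalg.norm(f)>25: print("force",i,f); break
print(i,robot.current_t())
w=robot.get_image("wrist"); cv2.imwrite("pics/w4.png",w["img"])
print(blobs(w["img"],"red",amin=30),blobs(w["img"],"blue",amin=30))
E
```

```text
2.4 [-0.4 -2.4  6.8] 22.5
3.6 [3.1 4.4 5. ] 22.3
4.8 [ 2.5 -2.   5.9] 22.4
6.0 [1.8 2.3 6.9] 22.0
7.2 [ 5.8 -0.8  5.6] 22.2
8.4 [ 0.7 -0.7  7.8] 22.2
9.6 [3.8 2.9 5.6] 22.4
10.8 [ 5.1 -2.1  5.6] 22.6
12.0 [1.2 1.1 8.2] 22.3
65 27.5583
[([448.7, 69.4], [433, 61, 28, 22, 363]), ([66.0, 134.3], [57, 125, 19, 20, 302]), ([92.2, 130.4], [89, 124, 6, 15, 46]), ([319.3, 265.0], [298, 225, 44, 78, 2802]), ([130.0, 334.7], [126, 329, 8, 12, 35]), ([144.5, 360.2], [140, 354, 10, 13, 84])] [([447.7, 101.9], [442, 87, 14, 27, 258]), ([108.0, 187.7], [104, 180, 8, 19, 58]), ([85.6, 200.8], [77, 191, 18, 21, 264])]
```

View pics/w4.png

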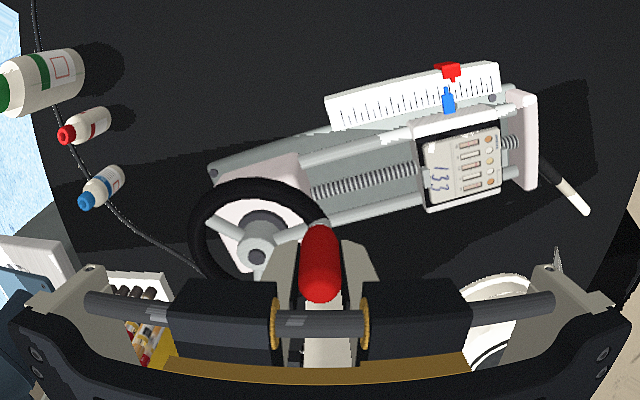

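```bash
python3 - <<'E'
from h import *
w=robot.get_image("wrist")
b,r=gap(w,{"blue":(436,84,460,118),"red":(428,56,468,90)})
print("gap y",(r-b)@SY,"x",(r-b)@SX)
cv2.imwrite("pics/w5.png",cv2.resize(w["img"][55:125,410:510],None,fx=8,fy=8,interpolation=cv2.INTER_CUBIC))
# scale direction from two corners of the white bar is read in the view
print(plane(w,[[446.7,87],[452,83],[325,97],[498,62],[332,129]],27.5,True).round(1))
E
```

```text
blue [649.6 357.1] extent sx,sy 22.6 10.7
red [655.2 364.5] extent sx,sy 17.5 22.8
gap y 7.456927897016012 x -5.414816195099583
[[650.7 358.2  27.5]
 [655.  361.9  27.5]
 [555.4 345.4  27.5]
 [695.7 384.9  27.5]
 [561.  320.2  27.5]]
```

View pics/w5.png

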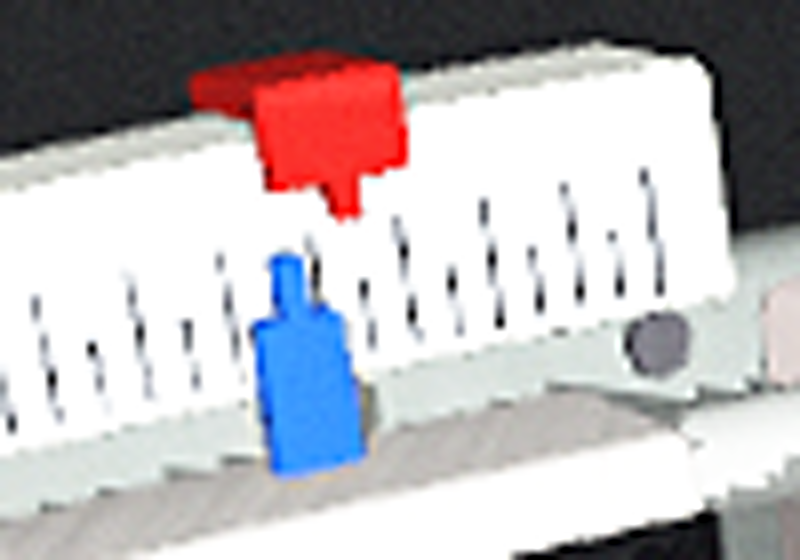

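The crop shows the pointer tip at (285,255) and the clip tip at (347,218). The tick count gives 7.5 mm still to go and the ray cast 7.46 mm, so that is 1.96 rad more. After turning I let go, back off and check.

```bash
python3 - <<'E'
from h import *
a=np.radians(48.4)
for s in np.linspace(13.0,14.96,11)[1:]:
    robot.move_linear(kp(a-s),speed=50)
w=robot.get_image("wrist")
b=blobs(w["img"],"blue",(400,40,500,140),60)[0][0];r=blobs(w["img"],"red",(400,40,500,140),60)[0][0]; print(b,r,robot.current_contact_force(),robot.current_t())
P,Q=gap(w,{"blue":(int(b[0])-14,int(b[1])-17,int(b[0])+14,int(b[1])+17),"red":(int(r[0])-18,int(r[1])-14,int(r[0])+20,int(r[1])+20)})
print("gap y",(Q-P)@SY,"x",(Q-P)@SX)
x,y=int(b[0]),int(b[1]); cv2.imwrite("pics/w6.png",cv2.resize(w["img"][y-50:y+20,x-50:x+50],None,fx=8,fy=8,interpolation=cv2.INTER_CUBIC))
E
```

```text
Traceback (most recent call last):
IndexError: list index out of range
```

```bash
python3 - <<'E'
from h import *
w=robot.get_image("wrist")
c=pix(w,[655,361.5,27.5],True)[0]; x,y=map(int,c); print(c,robot.current_contact_force(),robot.current_t())
print(blobs(w["img"],"blue",(x-40,max(y-40,0),x+40,y+40),30),blobs(w["img"],"red",(x-40,max(0,y-40),x+40,y+40),30))
y0=max(0,y-35); box=(x-35,y0,x+35,y+35)
P,Q=gap(w,{"blue":box,"red":box}); print("gap y",(Q-P)@SY,"x",(Q-P)@SX)
cv2.imwrite("pics/w6.png",cv2.resize(w["img"][y0:y0+70,x-50:x+50],None,fx=8,fy=8,interpolation=cv2.INTER_CUBIC))
E
```

```text
[505.77726423  12.23944298] [0.06475666 0.38815014 9.33921866] 31.0917
[([510.0, 28.3], [504, 14, 14, 26, 234])] [([504.8, 3.7], [496, 0, 18, 11, 131])]
blue [657.2 359.2] extent sx,sy 22.1 11.9
red [655.2 364.4] extent sx,sy 10.0 17.5
gap y -0.4432026461895897 x -5.4882194459330735
```

View pics/w6.png

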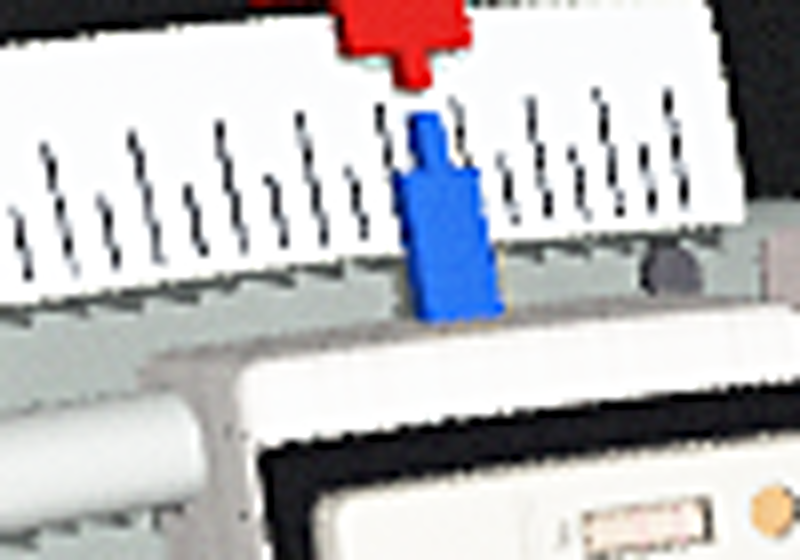

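The pointer tip at (424,115) lines up with the clip tip at (414,88) along the tick direction, about 0.5 mm past, well inside 3 mm. Now I let go, back straight up and check from above.

```bash
python3 - <<'E'
from h import *
robot.move_gripper(.55)
p=robot.current_tcp_pos(); robot.move_linear(np.array(p)+[0,0,70],speed=80)
robot.move_linear([440,250,260],speed=150)
robot.sleep(.3)
w=robot.get_image("wrist"); print(robot.current_t(),robot.current_contact_force(),robot.current_gripper_width())
c=pix(w,[655,361.5,27.5],True)[0]; x,y=map(int,c); print(c)
y0=max(0,y-40); box=(x-35,y0,x+35,y+35)
P,Q=gap(w,{"blue":box,"red":box}); print("gap y",(Q-P)@SY,"x",(Q-P)@SX)
cv2.imwrite("pics/w7.png",w["img"])
for n,q in(("a",[333,275,66]),("b",[332,340,66])): print(n,pix(w,q,True))
print(blobs(w["img"],"blue",amin=30),blobs(w["img"],"red",amin=30))
E
```

```text
34.05 [-0.37753983  0.2821708   0.44397095] 0.5506454636078201
[486.11765902  63.757943  ]
blue [656.5 359. ] extent sx,sy 22.3 11.2
red [654.9 364.9] extent sx,sy 17.0 26.1
gap y 0.11720102406431013 x -6.100613907365757
a [[227.18747075 129.15393389]]
b [[221.58609094  73.71802096]]
[([488.2, 73.9], [485, 65, 8, 17, 88]), ([233.5, 125.1], [227, 122, 11, 10, 43])] [([483.8, 55.1], [474, 51, 17, 12, 129]), ([224.4, 74.0], [217, 68, 16, 13, 168]), ([383.5, 208.2], [371, 190, 27, 37, 696]), ([202.8, 258.3], [190, 242, 28, 37, 554]), ([225.8, 250.7], [219, 242, 15, 18, 186]), ([240.8, 250.2], [235, 242, 14, 17, 161]), ([219.8, 275.0], [214, 270, 12, 10, 95])]
```

View pics/w7.png

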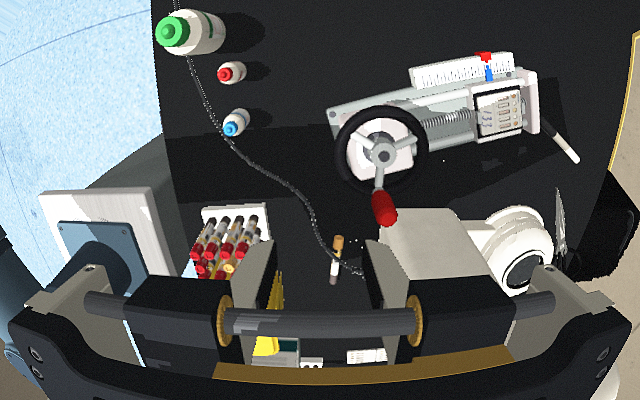

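The knob is free, the pointer (488,65) faces the clip (485,62), and the bottles and tube stand where they were. The gap along the scale reads 0.1 mm.

```bash
python3 -c "
from bench import robot
robot.hand_in(); print(robot.current_t())"
```

```text
the job is handed in; nothing more can be done
the job is handed in; nothing more can be done
```

The job is handed in. I gripped the red knob with the hand leaned away from the dispenser and led it about 15 rad clockwise. Then I let go and backed off clear.

**Pointer:** the last check after release put the pointer 0.1 mm from the clip tip along the scale. The check just before release read about 0.5 mm past it. Both are inside the 3 mm limit.

**Forces and surroundings:** with the knob held, the tool force readings I printed stayed under 10 N, and near 0 after release. In the last picture the bottles and the tube were standing and lying as before. I judged that by eye and by the positions of the two dropper caps, not by measuring each one.

**Time:** the clock read about 34 s at the last check before handing in, against the limit of 58 s.

**What disagreed:**
- The first top-view estimate of the distance to travel was 52 mm and the wrist view's was 57 mm. The close look partway settled it in favour of the wrist view.
- The distance between the tips across the scale read 5 to 6 mm instead of 2 mm. Part of that comes from averaging over a band at each tip, and I did not trace the rest. It does not affect the reading along the scale.

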